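# Sort finished pipe fittings into the bench trays

### The arm

A 7-joint arm with a two-finger parallel gripper is mounted at the origin on the work surface. World frame = base frame: x ahead of the robot, y to its left, z up, the work surface at z = 0. Lengths are in m, angles in degrees, forces in N, time in s.
With the tool pointing down it reaches from about 0.35 to 0.775 m from the base axis. Payload 3.1 kg.
Tool frame: the origin (TCP) lies on the centre line of the jaws, within the pads' length; the fingertips stand 17 mm ahead of it and the grasp point (between the pads) lies 2 mm behind it (robot.tip_reach is the distance from the TCP to the fingertips, in m); z points along the fingers, y is the line along which they close (so a half turn about z gives the same grasp; the last joint's range is limited). The gripper opens to 85 mm and grips with 20 to 120 N. Pads are 22 mm wide; open, the fingers measure 114 mm over their backs; the gripper's body (76 mm by 85 mm) begins 54 mm behind the grasp point. The pads swing forward as they close: fully open they stand 13 mm farther back than shut.
Start: joints at [68.887, 17.813, 0.802, 86.603, -0.252, 75.585, -1.558], TCP at [0.177, -0.521, 0.248] pointing down, gripper open.
Joint ranges: [-154.91, 154.91], [-16.99, 109.72], [-72.82, 74.43], [7.12, 147.25], [-82.49, 262.49], [11.32, 116.49], [-174.64, 174.64]. Speed limits (degrees/s): [159.86, 159.86, 180, 180, 180, 180, 180].

### API

Orientations are given as [roll, pitch, yaw] about the fixed x, y, z axes, in that order (R = Rz(yaw) Ry(pitch) Rx(roll)).
In Python, from station import robot, fingers, vision, workorder, recognise gives the robot as it stands. Calls block until the motion is done:
- robot.move_to(position, orientation): joint-space move of the TCP to a pose.
- robot.line_to(position, orientation=None, velocity=0.15, f_stop=None): straight line of the TCP; orientation=None keeps the orientation; velocity is the mean speed in m/s. With f_stop (N) it stops when the force on the tool has changed by that much, and returns True; else False.
- robot.move_j(angles): joint-space move.
- fingers.gripper_to(opening, force=None): opening from 0.0 (shut) to 1.0 (fully open); force is the grip in N (None keeps the last); returns when the fingers have stopped.
- robot.pause(seconds).
- robot.inverse_kinematics(position, orientation): joint angles nearest the present ones, or None.
- vision.grab_frame(name): name is "scene" or "top" or "wrist"; returns the picture (384x512x3 uint8, red, green, blue); there is no depth.
- vision.calibration(name): a dict with "mtx" (3x3 intrinsics, pixels), "extrinsics" (4x4, takes a point from world to camera coordinates); the wrist camera has in their place "T_tool_cam" (4x4, takes a point from camera to tool coordinates, whose origin is the TCP and whose axes are the flange's). Camera axes: x right, y up, looking along -z (the intrinsics and any distortion apply to the point x, -y, -z); pixel columns grow to the right and rows downward; lengths in m; the calibration is good to about 2 mm. A picture is of the moment at which its call begins: read the wrist's pose just before it. calibration takes no time and is no camera call.
A pose or a line that the arm cannot do raises robot.PlanningError and nothing moves.
- workorder.close_job(): hands the job in; it is judged then, once.
Trained networks look in the newest picture that a camera, given by its name, has taken for a name from the list of things; names that differ only in an ending like _2 or _b are one class to them, and where a whole thing is asked for, a point or a joint stands for the part that bears it (a point fixed in the world has none). Each returns a list of dicts, best first, with "p" (0 to 1); they miss things now and then, are a little off and sometimes report something else, mostly with a low value. They report only what shows in the picture. A call takes as long as a camera call. They do not tell look-alikes from the thing itself.
- recognise(label, camera): "rect" ([centre column, centre row, width, height] in pixels, round what is visible of it).
Readings, each from a call of its own:
- robot.current_time_s(): time.
- robot.current_joint_positions(): joint angles.
- robot.current_dq(): joint speeds.
- robot.current_joint_torque(): joint torques, N m.
- robot.current_tool_pos(): TCP position.
- robot.current_eef_rot(): TCP orientation.
- robot.current_contact_force(): force on the tool from outside, world axes, zero at the start.
- robot.current_torque(): the same for the moment, N m.
- robot.current_finger_gap(): opening from 0.0 (shut) to 1.0 (fully open).
- robot.current_gripper_force(): force on a finger pad.
Only numpy, scipy, OpenCV 4.12 (cv2) and the standard library are available. Lean on these libraries where they do the work, as an engineer would, in place of code of your own. Each camera call takes 0.05 s, during which the arm holds its last target. There are 200 camera calls.

### The job

Sort the five finished pipe fittings into the trays: any fitting flagged with red tape goes into the red tray for rework, whatever its kind; of the others, flanged stubs go into the blue tray and elbows into the yellow one. Set each piece down rather than dropping it, so that in the end the stubs stand upright on their flanges and the elbows lie flat, all on the floors of their trays. Leave the sponge where it lies.

Things in the scene. Friction and masses are not known exactly. Their poses are not given: they have to be found in the camera images.
- stub_bare_mid (a point): pipe stub standing on its flange, bare dark grey metal: round flange 64 mm across and 8 mm thick, upright neck 34 mm in diameter on its middle, 60 mm tall in all, about 160 g. No tape. Point on the axis, half-way up (30 mm above the underside); z is the axis, up; yaw means nothing. Grip the neck, fingertips clear of the flange.
- stub_white_mid (a point): pipe stub standing on its flange, primed white: round flange 64 mm across and 8 mm thick, upright neck 34 mm in diameter on its middle, 60 mm tall in all, about 160 g. No tape. Point on the axis, half-way up (30 mm above the underside); z is the axis, up; yaw means nothing. Grip the neck, fingertips clear of the flange.
- stub_tagged_mid (a point): pipe stub standing on its flange, bare dark grey metal, flagged with red tape: round flange 64 mm across and 8 mm thick, upright neck 34 mm in diameter on its middle, 60 mm tall in all, about 160 g. Tape round the top of the neck and on the flange. Point on the axis, half-way up (30 mm above the underside); z is the axis, up; yaw means nothing. Grip the neck, fingertips clear of the flange.
- elbow_tagged_grip (a point): white pipe elbow lying flat, pipe 30 mm in diameter, about 150 g, red tape round both legs. Point: where to grip, on the long leg's centre line, 15 mm above the underside; x along that leg, away from the bend; z up. The legs' axes meet at x = -36 mm; the short leg runs from there to +y. Outline x -51 to +30 mm, y -15 to +38 mm. Grip across the long leg (along y).
- elbow_plain_grip (a point): white pipe elbow lying flat, pipe 30 mm in diameter, about 150 g, no tape. Point: where to grip, on the long leg's centre line, 15 mm above the underside; x along that leg, away from the bend; z up. The legs' axes meet at x = -36 mm; the short leg runs from there to +y. Outline x -51 to +30 mm, y -15 to +38 mm. Grip across the long leg (along y).
- tray_blue: an open rectangular blue tray fixed to the bench, 158 mm (its x) by 208 mm (its y) outside, walls 4 mm thick and 30 mm high from the bench, floor 4 mm thick. Origin at the centre of its underside, on the bench; z is up. It is turned up to 0.15 rad either way. Belongs here: the two stubs without tape.
- tray_red: an open rectangular red tray fixed to the bench, 158 mm (its x) by 208 mm (its y) outside, walls 4 mm thick and 30 mm high from the bench, floor 4 mm thick. Origin at the centre of its underside, on the bench; z is up. It is turned up to 0.15 rad either way. Belongs here: the stub and the elbow flagged with red tape.
- tray_yellow: an open rectangular yellow tray fixed to the bench, 158 mm (its x) by 208 mm (its y) outside, walls 4 mm thick and 30 mm high from the bench, floor 4 mm thick. Origin at the centre of its underside, on the bench; z is up. It is turned up to 0.15 rad either way. Belongs here: the elbow without tape.
- sponge_mid (a point): an ochre abrasive sponge, 80 mm (x) by 52 mm (y) by 28 mm tall, loose, lying among the fittings; not part of the job. The point is its centre, half-way up (14 mm).
Things that resemble listed ones, but are neither listed nor needed, are in the scene too. What is shaped like the part that bears stub_white_mid but pink is not meant.

How it is judged (in metres and radians):
At the end, for the whole second after the job is handed in: The two untaped stubs are in the blue tray, the taped stub and the taped elbow in the red tray and the untaped elbow in the yellow tray, each inside the walls and on the tray's floor (height within 8 mm), stubs upright and elbows flat within 0.2 rad, all at rest (under 0.02 m/s and 0.2 rad/s) (x of stub_bare_mid in the frame of tray_blue between -0.065 and 0.065 m and y of stub_bare_mid in the frame of tray_blue between -0.09 and 0.09 m and z of stub_bare_mid in the frame of tray_blue between 0.026 and 0.042 m and angle between each of stub_bare_mid, stub_white_mid, stub_tagged_mid, elbow_tagged_grip, elbow_plain_grip's own z axis and vertical below 0.2 rad and linear speed of each of stub_bare, stub_white, stub_tagged, elbow_tagged, elbow_plain below 0.02 m/s and angular speed of each of stub_bare, stub_white, stub_tagged, elbow_tagged, elbow_plain below 0.2 rad/s and x of stub_white_mid in the frame of tray_blue between -0.065 and 0.065 m and y of stub_white_mid in the frame of tray_blue between -0.09 and 0.09 m and z of stub_white_mid in the frame of tray_blue between 0.026 and 0.042 m and x of stub_tagged_mid in the frame of tray_red between -0.065 and 0.065 m and y of stub_tagged_mid in the frame of tray_red between -0.09 and 0.09 m and z of stub_tagged_mid in the frame of tray_red between 0.026 and 0.042 m and x of elbow_tagged_grip in the frame of tray_red between -0.065 and 0.065 m and y of elbow_tagged_grip in the frame of tray_red between -0.09 and 0.09 m and z of elbow_tagged_grip in the frame of tray_red between 0.011 and 0.027 m and x of elbow_plain_grip in the frame of tray_yellow between -0.065 and 0.065 m and y of elbow_plain_grip in the frame of tray_yellow between -0.09 and 0.09 m and z of elbow_plain_grip in the frame of tray_yellow between 0.011 and 0.027 m); the robot touches nothing.
It fails at once if a fitting is dropped (falls freely faster than 0.75 m/s, about 29 mm of fall) ((contact force between stub_bare and the fingers below 0.05 N and linear speed of stub_bare above 0.75 m/s) or (contact force between stub_white and the fingers below 0.05 N and linear speed of stub_white above 0.75 m/s) or (contact force between stub_tagged and the fingers below 0.05 N and linear speed of stub_tagged above 0.75 m/s) or (contact force between elbow_tagged and the fingers below 0.05 N and linear speed of elbow_tagged above 0.75 m/s) or (contact force between elbow_plain and the fingers below 0.05 N and linear speed of elbow_plain above 0.75 m/s)).
It fails at once if the sponge is pushed more than 25 mm from where it lay (distance of sponge_mid from where it was at the start of the episode above 0.025 m).
It also fails if it takes over 104 s, if anything falls off the work surface, if the arm or the gripper's body presses on something with over 40 N, if the wrist force passes 120 N, or if a joint passes its speed limit or range.

## Working session

There is one attempt and no reset: what is moved stays moved. The work goes in short steps, each a Python script; the robot and the scene stay as the last script left them, time stands still between calls to the robot, and variables do not carry over. Pictures are saved under pics/ and viewed, at most 14 in all, crops included, and the job is handed in when it is done.

```bash
ls; mkdir -p pics
python3 - <<'E'
from station import robot, vision
import cv2,numpy as np
for n in("top","scene"):
    im=vision.grab_frame(n); c=vision.calibration(n)
    print(n,np.round(c["mtx"],1).tolist(),np.round(c["extrinsics"],3).tolist(),[k for k in c])
    cv2.imwrite(f"pics/{n}0.png",cv2.resize(im[...,::-1],(800,600),interpolation=cv2.INTER_CUBIC))
    np.save(f"{n}0.npy",im)
print(vision.calibration("wrist"),robot.current_time_s(),robot.current_eef_rot())
E
```

```text
pics
top [[385.8, 0.0, 255.2], [0.0, 385.8, 191.2], [0.0, 0.0, 1.0]] [[0.02, -0.999, 0.035, -0.027], [0.983, 0.026, 0.181, -0.435], [-0.182, 0.031, 0.983, -1.123], [0.0, 0.0, 0.0, 1.0]] ['mtx', 'extrinsics']
scene [[484.2, 0.0, 257.2], [0.0, 484.2, 191.6], [0.0, 0.0, 1.0]] [[0.754, 0.656, -0.018, -0.342], [-0.462, 0.55, 0.696, 0.162], [0.467, -0.517, 0.717, -1.612], [0.0, 0.0, 0.0, 1.0]] ['mtx', 'extrinsics']
{'mtx': array([[317.6793436 ,   0.        , 257.17863889],
       [  0.        , 317.6793436 , 194.60548773],
       [  0.        ,   0.        ,   1.        ]]), 'T_tool_cam': array([[-4.15611953e-04,  9.53822949e-01,  3.00369121e-01,
         7.74868002e-02],
       [ 9.99999333e-01,  7.28537383e-05,  1.15232254e-03,
         2.61376287e-04],
       [ 1.07722867e-03,  3.00369399e-01, -9.53822344e-01,
        -1.25252492e-01],
       [ 0.00000000e+00,  0.00000000e+00,  0.00000000e+00,
         1.00000000e+00]])} 0.1 [-1.79876544e+02  5.59391040e-03  1.87284296e+01]
```

View pics/top0.png

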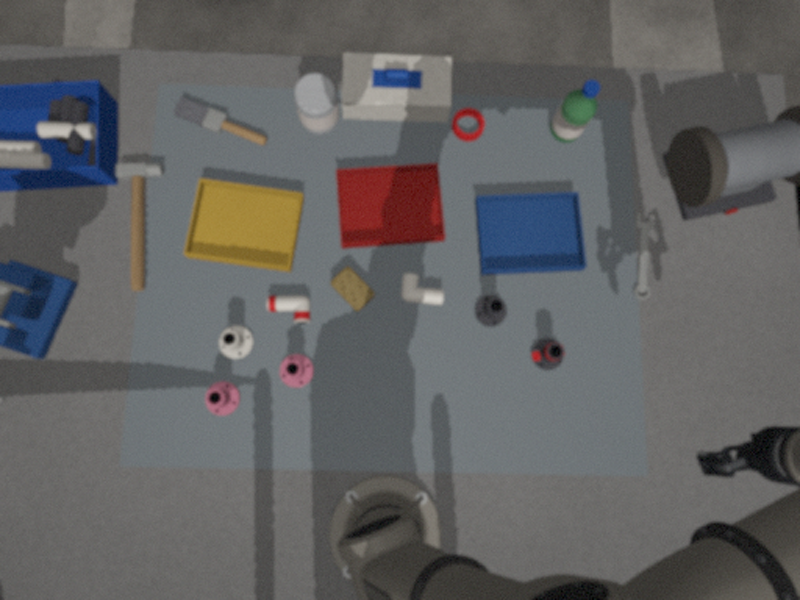

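View pics/scene0.png

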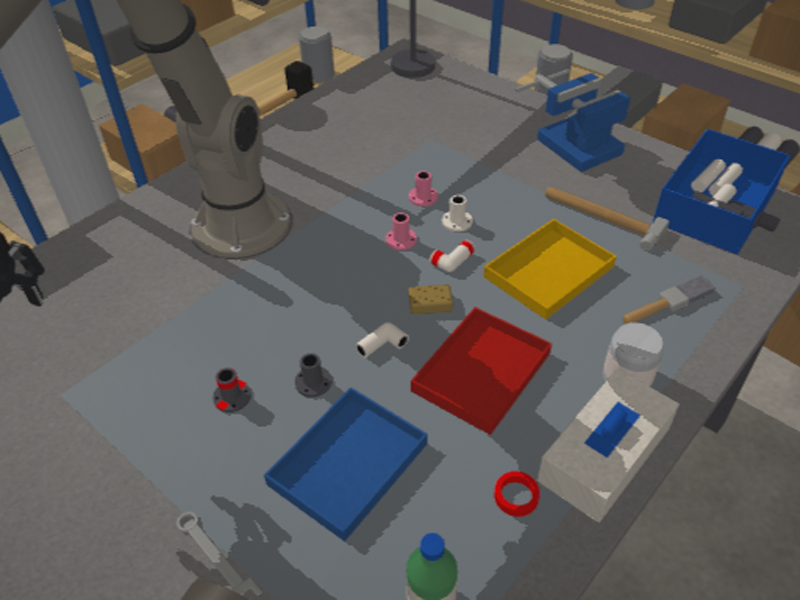

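The top view (800x600 scale) shows the white stub at (235,342) with pink look-alikes at (222,398) and (296,370). The taped elbow is at (288,305), the plain elbow at (423,292), the bare stub at (491,308), the taped stub at (548,353) and the sponge at (353,288). The trays are yellow (243,225), red (390,205) and blue (530,232). The scene view shows the same layout.

```bash
cat > h.py <<'E'
import numpy as np, cv2
from scipy.optimize import least_squares
def ray(c,u,v):
    K=c["mtx"];E=c["extrinsics"];R=E[:3,:3];o=-R.T@E[:3,3]
    x=np.linalg.solve(K,[u,v,1.]);d=R.T@np.array([x[0],-x[1],-1.]);return o,d/np.linalg.norm(d)
def onplane(c,u,v,z):
    o,d=ray(c,u,v);return o+d*(z-o[2])/d[2]
def tri(r1,r2):
    (a,d),(b,e)=r1,r2
    s=np.linalg.lstsq(np.c_[d,-e],b-a,rcond=None)[0];p,q=a+s[0]*d,b+s[1]*e
    return (p+q)/2,np.linalg.norm(p-q)
def proj(c,P):
    P=np.atleast_2d(P);p=(c["extrinsics"][:3,:3]@P.T).T+c["extrinsics"][:3,3]
    q=(c["mtx"]@(np.c_[p[:,0],-p[:,1],-p[:,2]]).T).T;return q[:,:2]/q[:,2:]
E
python3 - <<'E'
from h import *
from station import vision,recognise,robot
ct,cs=vision.calibration("top"),vision.calibration("scene")
for n in "stub_bare_mid stub_white_mid stub_tagged_mid elbow_tagged_grip elbow_plain_grip tray_blue tray_red tray_yellow sponge_mid".split():
    A=[d for d in recognise(n,"top") if d["p"]>.3];B=[d for d in recognise(n,"scene") if d["p"]>.3]
    print(n)
    for a in A:
        best=min((tri(ray(ct,*a["rect"][:2]),ray(cs,*b["rect"][:2])) for b in B),key=lambda t:t[1],default=None)
        print("  ",round(a["p"],2),np.round(a["rect"]).tolist(),best and (np.round(best[0],3).tolist(),round(best[1],4)))
t=np.load("top0.npy")
crop=t[150:285,120:370]; cv2.imwrite("pics/crop1.png",cv2.resize(crop[...,::-1],(800,432),interpolation=cv2.INTER_CUBIC))
print(robot.current_time_s())
E
```

```text
stub_bare_mid
   0.62 [314.0, 200.0, 22.0, 18.0] ([0.42, -0.197, 0.015], np.float64(0.0093))
stub_white_mid
   0.85 [193.0, 237.0, 25.0, 20.0] ([0.297, 0.168, 0.03], np.float64(0.0103))
   0.72 [144.0, 255.0, 23.0, 22.0] ([0.243, 0.311, 0.015], np.float64(0.0083))
   0.6 [152.0, 218.0, 22.0, 24.0] ([0.349, 0.289, 0.025], np.float64(0.0031))
stub_tagged_mid
   0.68 [351.0, 226.0, 24.0, 18.0] ([0.338, -0.314, 0.018], np.float64(0.0013))
elbow_tagged_grip
   0.63 [184.0, 198.0, 30.0, 20.0] ([0.415, 0.201, 0.01], np.float64(0.0014))
elbow_plain_grip
   0.89 [270.0, 188.0, 27.0, 20.0] ([0.456, -0.059, 0.012], np.float64(0.0097))
tray_blue
   0.69 [341.0, 150.0, 73.0, 53.0] ([0.584, -0.286, 0.013], np.float64(0.0061))
tray_red
   0.85 [250.0, 133.0, 70.0, 50.0] ([0.628, 0.002, 0.01], np.float64(0.0032))
tray_yellow
   0.97 [155.0, 145.0, 72.0, 56.0] ([0.583, 0.301, -0.001], np.float64(0.0015))
sponge_mid
   0.95 [226.0, 183.0, 23.0, 30.0] ([0.464, 0.074, 0.011], np.float64(0.0009))
1.0
```

View pics/crop1.png

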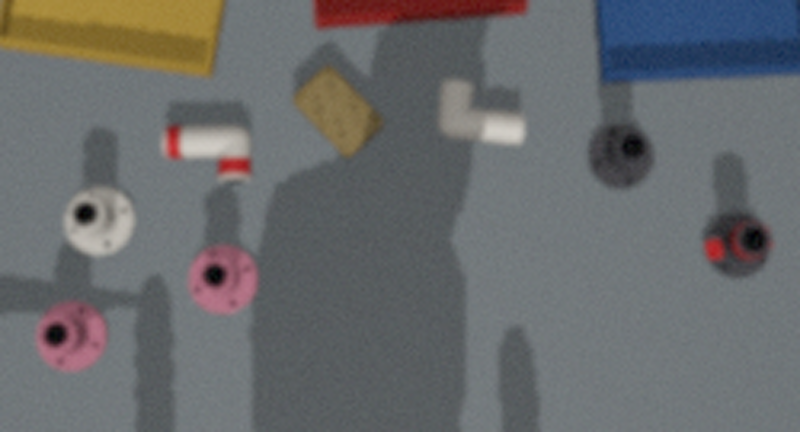

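Candidates in the crop: white stub (98,220) against pink stubs (222,280) and (72,336). Only the first is primed white, so it is the one meant. The bare stub (620,155) has no tape and the stub at (738,243) has red on its flange and neck. The elbow at (205,142) has two red bands and the one at (485,120) has none. Next come tray poses from the fixed cameras, then a wrist-camera tour.

Run:
```python
from h import *
from station import vision,robot,recognise
import json
ct,cs=vision.calibration("top"),vision.calibration("scene")
rng={"blue":[(100,130)],"red":[(0,8),(172,180)],"yellow":[(18,32)]}
seed={"blue":((341,150),(222,296)),"red":((250,133),(308,237)),"yellow":((155,145),(352,171))}
for n in rng:
    R=[]
    for k,(im,c) in enumerate(((np.load("top0.npy"),ct),(np.load("scene0.npy"),cs))):
        hsv=cv2.cvtColor(cv2.GaussianBlur(im,(3,3),0),cv2.COLOR_RGB2HSV)
        m=sum(((hsv[...,0]>=a)&(hsv[...,0]<=b)&(hsv[...,1]>110)) for a,b in rng[n])>0
        m=cv2.morphologyEx(m.astype(np.uint8),cv2.MORPH_OPEN,np.ones((3,3)))
        _,L=cv2.connectedComponents(m); l=L[seed[n][k][1],seed[n][k][0]]
        R.append((c,(L==l).astype(np.uint8),l))
    # silhouette fit of the box (158x208x30) in both views
    hx,hy=.079,.104
    box=np.array([(a,b,z) for a in(-hx,hx) for b in(-hy,hy) for z in(0,.03)])
    def f(p,R=R):
        c,s=np.cos(p[2]),np.sin(p[2]);P=box@np.array([[c,-s,0],[s,c,0],[0,0,1]]).T+[p[0],p[1],p[3]]
        e=[]
        for cam,m,_ in R:
            cnt=max(cv2.findContours(m,cv2.RETR_EXTERNAL,cv2.CHAIN_APPROX_NONE)[0],key=len)
            q=cv2.convexHull(cnt)[:,0].astype(float)
            h=cv2.convexHull(proj(cam,P).astype(np.float32))
            mm=cv2.arcLength(cv2.convexHull(cnt),True)
            # sample hull of the mask densely
            ps=np.concatenate([np.linspace(q[i-1],q[i],max(2,int(np.linalg.norm(q[i]-q[i-1])/4)),endpoint=False) for i in range(len(q))])
            idx=np.linspace(0,len(ps)-1,60).astype(int)
            e+=[cv2.pointPolygonTest(h,tuple(map(float,x)),True) for x in ps[idx]]
        return np.array(e)
    p0=list(onplane(ct,*seed[n][0],.015)[:2])+[0,0]
    r=least_squares(f,p0,loss="soft_l1",diff_step=1e-3,x_scale=[.01,.01,.1,.01])
    print(n,[int(x[1].sum()) for x in R],np.round(r.x,3),"rms px",round(float(np.sqrt(np.mean(r.fun**2))),2))
S={"white":(.349,.289),"etag":(.415,.201),"eplain":(.456,-.065),"bare":(.42,-.197),"stag":(.338,-.314)}
out=[]
for n,(x,y) in list(S.items())[::-1]:
    robot.move_to([x,y,.2],[180,0,90]); 
    p=robot.current_tool_pos();o=robot.current_eef_rot();im=vision.grab_frame("wrist")
    np.savez(f"w_{n}.npz",im=im,p=p,o=o)
    lab={"white":"stub_white_mid","bare":"stub_bare_mid","stag":"stub_tagged_mid","etag":"elbow_tagged_grip","eplain":"elbow_plain_grip"}[n]
    print(n,np.round(p,3),np.round(o,1),[(round(d["p"],2),np.round(d["rect"]).tolist()) for d in recognise(lab,"wrist")][:3],robot.current_time_s())
    out.append(im)
out.append(out[-1]*0)
m=np.vstack([np.hstack(out[:3]),np.hstack(out[3:])])[...,::-1]
cv2.imwrite("pics/tour.png",cv2.resize(m,(800,400),interpolation=cv2.INTER_AREA))
```

```text
blue [3228, 5340] [ 0.583 -0.278  0.072 -0.   ] rms px 0.92
red [3235, 4074] [0.633 0.005 0.109 0.001] rms px 0.67
yellow [3446, 3013] [ 0.582  0.293 -0.118  0.001] rms px 0.57
stag [ 0.337 -0.316  0.2  ] [1.80e+02 1.00e-01 8.98e+01] [(0.76, [259.0, 167.0, 59.0, 65.0])] 2.1417
bare [ 0.42  -0.198  0.2  ] [-180.    0.   90.] [(0.73, [262.0, 174.0, 63.0, 62.0])] 2.8667
eplain [ 0.456 -0.066  0.2  ] [-1.80e+02  1.00e-01  8.99e+01] [(0.97, [262.0, 170.0, 62.0, 87.0])] 3.575
etag [0.416 0.199 0.2  ] [1.80e+02 1.00e-01 8.98e+01] [(0.75, [256.0, 172.0, 53.0, 81.0])] 4.725
white [0.349 0.289 0.2  ] [180.   0.  90.] [(0.69, [146.0, 144.0, 73.0, 63.0]), (0.68, [210.0, 273.0, 58.0, 68.0]), (0.58, [257.0, 161.0, 58.0, 69.0])] 5.3417
```

Run:
```python
from h import *
o=[cv2.resize(np.load(f"w_{n}.npz")["im"][100:240,190:323],(266,280),interpolation=cv2.INTER_CUBIC) for n in("stag","bare","eplain","etag","white")]
o.append(o[0]*0)
cv2.imwrite("pics/tour2.png",np.vstack([np.hstack(o[:3]),np.hstack(o[3:])])[...,::-1])
```

```text
(no output)
```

View pics/tour2.png

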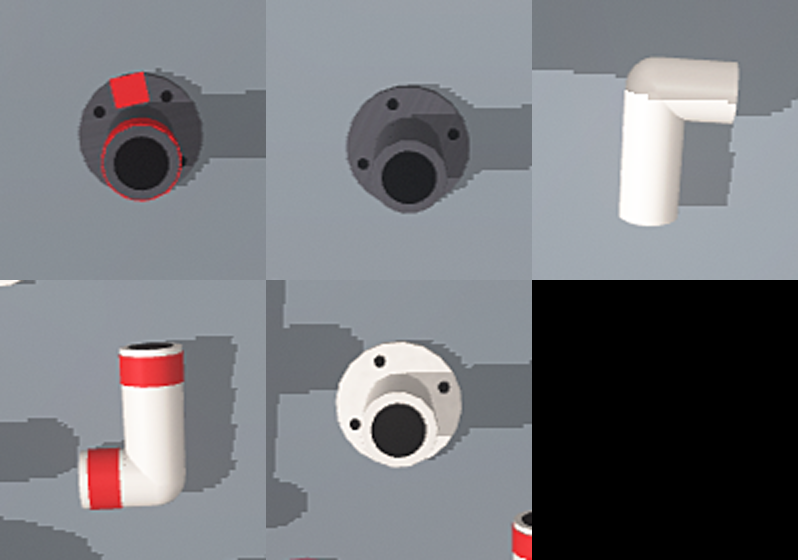

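The tour crop shows (2x, per cell) stub mouths at tagged (141,163), bare (142,178) and white (132,150). The plain elbow's long leg points down and its short leg right. The tagged elbow's long leg points up and its short leg left, with two red bands. These identities match the order.

```bash
cat >> h.py <<'E'
from scipy.spatial.transform import Rotation as Ro
def wcal(c,p,o):
    T=np.eye(4);T[:3,:3]=Ro.from_euler("xyz",o,degrees=True).as_matrix();T[:3,3]=p
    return {"mtx":c["mtx"],"extrinsics":np.linalg.inv(T@c["T_tool_cam"])}
E
python3 - <<'E'
from h import *
from station import vision
cw,ct=vision.calibration("wrist"),vision.calibration("top")
def W(n):
    d=np.load(f"w_{n}.npz");return wcal(cw,d["p"],d["o"])
px=lambda u,v:(190+u/2,100+v/2); tp=lambda u,v:(120+u/3.2,150+v/3.2)
for n,h,f,t,tf in(("stag",(141,163),(140,133),(753,239),(738,243)),("bare",(142,178),(141,147),(632,147),(620,155)),("white",(132,150),(133,124),(85,213),(98,220))):
    c=W(n);P,g=tri(ray(c,*px(*h)),ray(ct,*tp(*t)))
    print(n,"tri",np.round(P,4),round(g,4),"hole@.06",np.round(onplane(c,*px(*h),.06),4),"flange@.008",np.round(onplane(c,*px(*f),.008),4),"topcam",np.round(onplane(ct,*tp(*tf),.006),4))
for n,a,b,e0,e1,t in(("eplain",(121.5,110),(116.5,215),(123,57),(116.5,222),(504,129)),("etag",(152,100),(154,160),(155,227),(151,69),(203,142))):
    c=W(n);A,B,E0,E1=[onplane(c,*px(*q),.015) for q in(a,b,e0,e1)]
    if n=="etag":A,B=B,A
    d=(B-A)/np.linalg.norm(B-A);s0,s1=(E0-A)@d,(E1-A)@d
    m=(s0+51e-3+s1-30e-3)/2;G=A+m*d
    q=proj(c,G)[0]; 
    print(n,"yaw",round(np.degrees(np.arctan2(d[1],d[0])),1),"len",round(s1-s0,4),"grip",np.round(G,4),"px",np.round(q),"topcrop",np.round((proj(ct,G)[0]-[120,150])*3.2))
    P,g=tri(ray(c,*q),ray(ct,*tp(*t)));print("   tri",np.round(P,4),round(g,4))
E
```

```text
stag tri [ 0.3406 -0.3134  0.0546] 0.0026 hole@.06 [ 0.3408 -0.3106  0.06  ] flange@.008 [ 0.3408 -0.3089  0.008 ] topcam [ 0.3411 -0.3144  0.006 ]
bare tri [ 0.4246 -0.2037  0.0468] 0.0017 hole@.06 [ 0.424  -0.1991  0.06  ] flange@.008 [ 0.424  -0.1978  0.008 ] topcam [ 0.4241 -0.2007  0.006 ]
white tri [0.3492 0.2985 0.0551] 0.0005 hole@.06 [0.349  0.2998 0.06  ] flange@.008 [0.3493 0.3004 0.008 ] topcam [0.3486 0.2979 0.006 ]
eplain yaw -93.1 len 0.0845 grip [ 0.4486 -0.0728  0.015 ] px [249. 182.] topcrop [490. 125.]
   tri [ 0.4501 -0.0872 -0.026 ] 0.0081
etag yaw 92.2 len 0.0815 grip [0.426  0.2086 0.015 ] px [267. 165.] topcrop [196. 141.]
   tri [ 0.4271  0.2045 -0.0026] 0.0013
```

```bash
cat > pp.py <<'E'
from h import *
from station import robot,fingers,vision
TR={"blue":(.583,-.278,.072),"red":(.633,.005,.109),"yellow":(.582,.293,-.118)}
def pick(x,y,z,yaw,up=.18):
    o=[180,0,yaw]
    fingers.gripper_to(.75,60); robot.move_to([x,y,up],o)
    robot.line_to([x,y,z+.03],velocity=.2)
    hit=robot.line_to([x,y,z],velocity=.06,f_stop=8)
    zg=robot.current_tool_pos()[2]; fingers.gripper_to(0,60)
    g=robot.current_finger_gap(); robot.line_to([x,y,up],velocity=.15)
    print("pick hit",hit,"zg",round(zg,4),"gap mm",round(g*85,1),"after lift",round(robot.current_finger_gap()*85,1),"F",round(float(np.max(robot.current_gripper_force())),1))
    return zg
def place(tray,lx,ly,zg,up=.18):
    X,Y,t=TR[tray];c,s=np.cos(t),np.sin(t);x,y=X+c*lx-s*ly,Y+s*lx+c*ly
    robot.move_to([x,y,up],[180,0,90+np.degrees(t)])
    robot.line_to([x,y,zg+.03],velocity=.15)
    hit=robot.line_to([x,y,zg+.003],velocity=.04,f_stop=6)
    z=robot.current_tool_pos()[2]; fingers.gripper_to(.6)
    robot.line_to([x,y,up],velocity=.2)
    print("place hit",hit,"z-zg mm",round((z-zg)*1e3,1),"t",robot.current_time_s())
E
python3 - <<'E'
from pp import *
cw,ct=vision.calibration("wrist"),vision.calibration("top")
for n,w,t in(("eplain",(116.5,222),(525,130)),("etag",(151,69),(165,143))):
    d=np.load(f"w_{n}.npz");P,g=tri(ray(wcal(cw,d["p"],d["o"]),190+w[0]/2,100+w[1]/2),ray(ct,120+t[0]/3.2,150+t[1]/3.2));print(n,"end",np.round(P,3),round(g,4))
zg=pick(.349,.2995,.042,90)
if robot.current_finger_gap()*85>25: place("blue",0,-.048,zg)
np.save("x.npy",vision.grab_frame("scene"))
im=np.load("x.npy");cv2.imwrite("pics/s1.png",cv2.resize(im[150:384,100:412,::-1],(800,600)))
E
```

```text
eplain end [ 0.447 -0.108  0.005] 0.0004
etag end [0.424 0.238 0.009] 0.0013
pick hit False zg 0.0418 gap mm 32.4 after lift 32.8 F 59.6
place hit True z-zg mm 4.9 t 13.7333
```

View pics/s1.png

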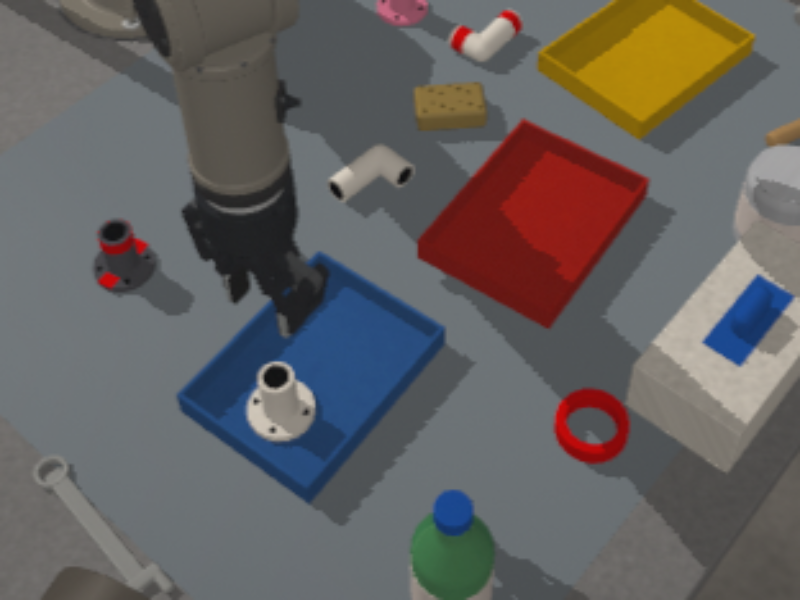

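The white stub at (280,405) stands upright inside the blue tray, and the other fittings are untouched. The elbow ends measured 5–9 mm high against 15 mm, which is within top-camera pixel noise. I'll move the rest, stopping at any bad grip.

Run:
```python
from pp import *
for a,b,lo in(((.424,-.199,.042,90),("blue",0,.048),28),((.3408,-.311,.042,90),("red",0,-.055),28),((.4486,-.0735,.022,86.9),("yellow",-.01,-.01),24),((.426,.208,.022,92.2),("red",.01,.045),24)):
    zg=pick(*a)
    if not lo<robot.current_finger_gap()*85<38: print("bad grip");break
    place(*b,zg)
robot.move_to([.45,-.05,.3],[180,0,90])
robot.move_j([68.887,17.813,.802,86.603,-.252,75.585,-1.558])
for n in("top","scene"):
    im=vision.grab_frame(n);np.save(n+"1.npy",im)
    c=im[85:245,80:400] if n=="top" else im[110:350,150:470]
    cv2.imwrite(f"pics/{n}_end.png",cv2.resize(c[...,::-1],(800,400 if n=="top" else 600),interpolation=cv2.INTER_CUBIC))
print(robot.current_time_s())
```

```text
pick hit False zg 0.0418 gap mm 32.5 after lift 32.5 F 59.6
place hit True z-zg mm 4.8 t 20.9833
pick hit False zg 0.0418 gap mm 32.7 after lift 32.8 F 59.6
place hit True z-zg mm 4.9 t 29.1417
pick hit False zg 0.0219 gap mm 27.7 after lift 27.6 F 59.2
place hit True z-zg mm 4.9 t 37.5583
pick hit False zg 0.0218 gap mm 27.8 after lift 28.0 F 59.2
place hit True z-zg mm 4.9 t 45.5
48.5417
```

View pics/scene_end.png

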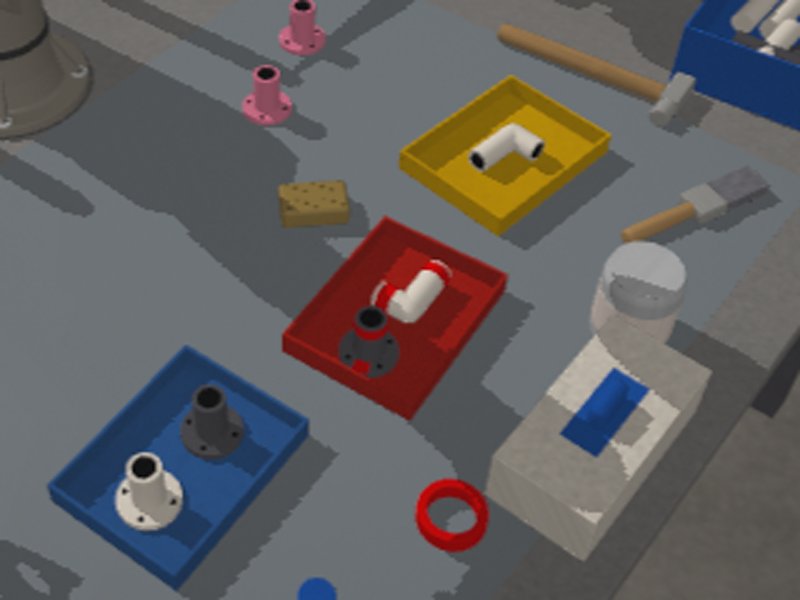

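View pics/top_end.png

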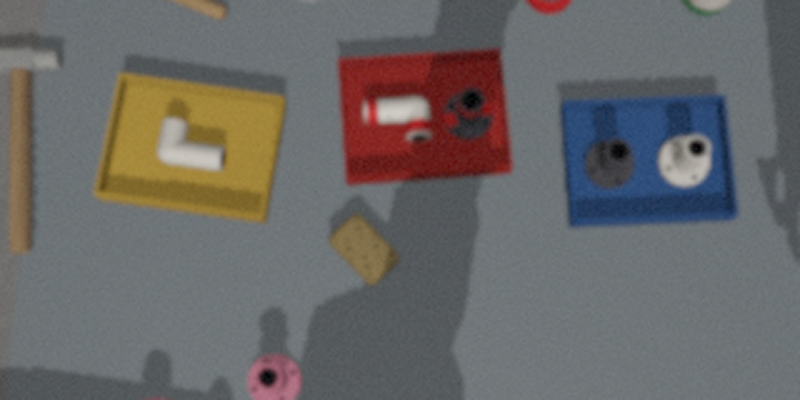

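Both end views agree. The stubs stand in blue at top (610,162) and (685,160). The taped elbow (400,112) and taped stub (468,112) are in red, and the plain elbow (190,148) lies in yellow. The sponge (363,248) has not moved.

```bash
python3 -c "
from station import workorder
print(workorder.close_job())"
```

```text
the job is handed in; nothing more can be done
None
```

All five fittings are in their trays, upright or flat as required, with the sponge untouched; I handed the job in at about 49 s of the 104 s allowed, and no verdict was returned.

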